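# Present the frosted end of the notched test slide to the magnifier

## Task

Take the slide with the notched corner out of the black rack, gripping it by its clear end: the notch marks the other, frosted end, and only one face there is frosted. Present it label up to the brass magnifier: the frosted face looks up squarely into the lens, the middle of the frost on the lens axis 10 cm below the glass, and finish while still holding it there, steady in the air. Do not knock the magnifier, and leave the two plain slides and the other loose things where they are.

Things in the scene. Friction and masses are not known exactly. Their poses are not given: they have to be found in the camera images.
- slide: Notched glass slide, 90 (x) x 8 (y) x 40 (z) mm, 70 g, standing on a long edge. Origin: centre of its underside; x along its length to the frosted end, y out of the frosted face, z up. Upper corner at the frosted end (+x, +z) has a 10 mm notch. Frost: x +15 to +45 mm, +y face only (facing it, the notch is upper left). Pinch its faces with the TCP at x below 0, e.g. -25 mm, to keep off the frost
- label (a point): Middle of the frosted area on the slide's frosted face: at x +28, y +4, z +20 mm in the slide's frame
- blank_a: Plain clear glass slide, same 90 x 8 x 40 mm size and frame as the notched slide, but no notch and no frost; stands in another slot of the rack; leave it there
- blank_b: Second plain clear glass slide without notch, like blank_a; leave it in the rack
- rack: Fixed black plastic rack, 60 (x) x 150 (y) mm, at any yaw; origin: centre of its underside. Three slots along x, at y = -48, 0, +48 mm, 10 mm wide; slot floors 10 mm and the 6 mm thick slot walls 24 mm above the desk. The slides stand upright in them, upper edges 50 mm above the desk, overhanging the rack by 15 mm at both ends
- magnifier: Fixed brass magnifier stand: round foot 110 mm across (origin under its centre), an 11 mm thick upright post 215 mm high at the origin, and a short arm to the lens, which lies 45 mm to -x of the post axis (towards the robot, give or take 0.3 rad of yaw)
- lens: The round lens of the magnifier in a brass rim 92 mm across, 8 mm thick, fixed on the stand. Origin: lens centre, 250 mm above the desk. z is its optical axis, pointing up and away from the robot, leaning 50 degrees from vertical; the slide is to be shown on the -z side (low, towards the robot)
- focus (a point): Viewing point of the magnifier: on the lens axis, 100 mm from the lens centre on its -z side (towards the robot and down), about 186 mm above the desk. Nothing is there, it is a point in the air
- nib_dish: Loose white ceramic nib dish, 84 mm across, 18 mm high, origin under its centre; leave alone
- pen_holder: Loose silver aluminium pen holder with three pens, 64 mm across, 125 mm high, origin under its centre; leave alone
- jar: Loose jar, 52 mm across, 60 mm high, origin under its centre; leave alone
- buff_stick: Loose wooden buffing stick 140 x 20 x 9 mm lying flat, origin under its centre, x along its length; leave alone
There are look-alikes about, which are no part of the job. Leave any pink look-alike of the slide alone.

How it is judged:
By the outcome, as a careful person would: the job done as asked, in the order asked, and still so for the second after the job is handed in, while the arm keeps its last pose, push and grip.
It also fails if it takes over 35 s, if anything falls off the work surface, if the arm or the gripper's body presses on something with over 40 N, if the wrist force passes 120 N, or if a joint passes its speed limit or range.

## Robot

A 6-joint arm with a two-finger parallel gripper is mounted at the origin on the work surface. World frame = base frame: x ahead of the robot, y to its left, z up, the work surface at z = 0. Lengths are in m, angles in rad, forces in N, time in s.
With the tool pointing down it reaches from about 0.225 to 0.875 m from the base axis. Payload 3.4 kg.
Tool frame: the origin (TCP) lies between the finger pads, 19 mm behind the fingertips; this is the grasp point; z points along the fingers, x is the direction in which the jaws open and shut, and the axes are right-handed (so a half turn about z gives the same grasp; the last joint's range is limited). The gripper opens to 85 mm and grips with 20 to 120 N. Pads are 22 mm wide; open, the fingers measure 114 mm over their backs; the gripper's body (76 mm by 85 mm) begins 54 mm behind the grasp point. The pads swing forward as they close: fully open they stand 13 mm farther back than shut.
Start: joints at [1.028, 0.276, 1.505, -0, 1.361, -0.121], TCP at [0.235, 0.525, 0.25] pointing down, gripper open.
Joint ranges: [-2.89, 2.89], [-0.75, 2.08], [0.22, 2.7], [-1.18, 4.32], [0.11, 2.71], [-2.7, 2.7]. Speed limits (rad/s): [2.57, 2.57, 3.14, 3.14, 3.14, 3.14].

## Interface

Orientations are given as a unit quaternion [w, x, y, z].
In Python, from rig import get_state, get_image, sign_off, masks_of gives the robot as it stands.
- The arm moves only by the tool play_rows, never from a script. Its argument "series" is a list of rows, each an object of numbers: "fingers": the closure, from -1 (fully open) to 1 (shut); "dx", "dy", "dz": the shift along the world's x, y, z in mm; "turn": the turn about the world's z in rad. A call has 1 to 20 rows; each row shifts and turns the pose as measured when the row begins; what a row does not reach is not made up. A row lasts 1/12 s, in which the tool goes at most 41.7 mm and 7.16 degrees, less where a joint would pass 70% of its speed; a pose out of reach is approached as far as the arm can. A call with a gripper value outside its range is refused whole. The fingers move at their own pace and stop on an object; "squeeze" is the grip in N (left out, the last holds). Time passes only in rows, so rows that do not move let the fingers close. It gives the time, the measured TCP pose, the force and the opening at its end, in the units of the state.
- get_state(): the state, without advancing time (a new reading comes with each control period).
- get_image(name): name is "scene" or "top" or "wrist"; returns a dict with "pixels" (480x640x3 uint8, red, green, blue), "vfov" (degrees; the focal length in pixels is half the picture's height over the tangent of half this angle, whatever the lens; pixels are square), "cx", "cy" (the principal point, pixels), "rvec" (rotation vector, rad) and "tvec" (3), from world to camera coordinates, as OpenCV has them; the wrist camera has in their place "hand_eye" (4x4, takes a point from camera to tool coordinates, whose origin is the TCP and whose axes are the tool frame's). Camera axes: x right, y down, z forward; pixel columns grow to the right and rows downward; lengths in m; the calibration is good to about 2 mm. A picture is of the moment at which its call begins: read the wrist's pose just before it. There is no depth.
- sign_off(): hands the job in, once; it reports no verdict.
Trained networks look in a picture, given as the dict that the camera call returned (one of the last four; its "shot" number tells which), for a name from the list of things; names that differ only in an ending like _2 or _b are one class to them, and where a whole thing is asked for, a point or a joint stands for the part that bears it (a point fixed in the world has none). Each returns a list of dicts, best first, with "p" (0 to 1); they miss things now and then, are a little off and sometimes report something else, mostly with a low value. They report only what shows in the picture. A call takes as long as a camera call. They do not tell look-alikes from the thing itself.
- masks_of(picture, label): "region" (480x640 bool, what is visible of it) and "xy" ([column, row] in pixels, amid what is visible of it).
The state is a dict: "clock": time; "qpos": joint angles; "qd": joint speeds; "effort": joint torques, N m; "position": TCP position; "ee_rot": TCP orientation; "contact_force": force on the tool from outside, world axes, zero at the start; "moment": the same for the moment, N m; "width": finger opening in m.
Only numpy, scipy, OpenCV 4.12 (cv2) and the standard library are available. Lean on these libraries where they do the work, as an engineer would, in place of code of your own. Each camera call takes 0.05 s, during which the arm holds its last target. There are 200 camera calls.

## Working session

There is one attempt and no reset: what is moved stays moved. The work goes in short steps, Python scripts to look and compute and a tool call to move; the robot and the scene stay as the last step left them, time stands still between calls to the robot, and variables do not carry over. Pictures are saved under pics/ and viewed, about 8 in all and at most 12, crops included, and the job is handed in when it is done.

Besides the shell and the picture viewer there is one more tool, called after ">>>" in YAML: its name, and indented under it one key for each argument. play_rows: Moves the arm, as the interface text tells. Its arguments: {"type":"object","properties":{"series":{"type":"array"},"squeeze":{"type":"number"}},"required":["series"]}

```bash
ls; mkdir -p pics
cat > h.py <<'E'
import numpy as np, cv2
from rig import *
from scipy.spatial.transform import Rotation as R
def rot(q): return R.from_quat([q[1],q[2],q[3],q[0]]).as_matrix()
def cam(im, st=None):
    "K, camera-to-world rotation, camera centre"
    f=240/np.tan(np.radians(im['vfov'])/2); K=np.array([[f,0,im['cx']],[0,f,im['cy']],[0,0,1.]])
    if 'hand_eye' in im:
        H=np.array(im['hand_eye']); A=rot(st['ee_rot']); return K, A@H[:3,:3], A@H[:3,3]+st['position']
    M=cv2.Rodrigues(np.array(im['rvec'],float))[0]; return K, M.T, -M.T@np.array(im['tvec'],float).ravel()
def onplane(c,px,z):
    K,W,C=c; px=np.atleast_2d(px).astype(float)
    d=(W@np.linalg.inv(K)@np.c_[px,np.ones(len(px))].T).T
    return C+d*((z-C[2])/d[:,2])[:,None]
def proj(c,P):
    K,W,C=c; p=(K@W.T@(np.atleast_2d(P)-C).T).T; return p[:,:2]/p[:,2:]
def save(im,n): cv2.imwrite('pics/'+n,im['pixels'][:,:,::-1])
E
python3 - <<'E'
from h import *
s=get_state(); print({k:np.round(v,3) for k,v in s.items()})
for n in ('scene','top'):
    im=get_image(n); save(im,n+'0.png'); c=cam(im); print(n,im['vfov'],c[2].round(3))
    for l in ('slide','rack','magnifier','lens','nib_dish','pen_holder','jar','buff_stick'):
        for m in masks_of(im,l)[:4]: print(l,round(m['p'],2),np.round(m['xy']),m['region'].sum(),onplane(c,m['xy'],0.03).round(3)[0])
E
```

```text
pics
{'clock': np.float64(0.0), 'qpos': array([ 1.028,  0.277,  1.506,  0.   ,  1.361, -0.121]), 'qd': array([-0.   ,  0.001, -0.   ,  0.   , -0.001, -0.001]), 'effort': array([-2.0000e-03, -4.1677e+01, -2.4580e+01, -0.0000e+00,  1.1000e-02,
       -0.0000e+00]), 'position': array([0.235, 0.524, 0.249]), 'ee_rot': array([ 0.   ,  0.839,  0.543, -0.001]), 'contact_force': array([-0.278, -0.233, -0.179]), 'moment': array([ 0.021,  0.01 , -0.034]), 'width': np.float64(0.086)}
scene 52.26418297781028 [1.281 0.299 0.838]
slide 0.85 [253. 249.] 364 [ 0.481 -0.233  0.03 ]
slide 0.83 [284. 218.] 358 [ 0.33  -0.222  0.03 ]
slide 0.18 [207. 227.] 270 [ 0.454 -0.39   0.03 ]
rack 0.85 [259. 266.] 258 [ 0.529 -0.186  0.03 ]
magnifier 0.73 [390. 338.] 4942 [0.608 0.172 0.03 ]
magnifier 0.5 [264. 339.] 1500 [ 0.723 -0.064  0.03 ]
lens 0.59 [399. 283.] 2176 [0.442 0.143 0.03 ]
lens 0.34 [254. 248.] 420 [ 0.475 -0.231  0.03 ]
nib_dish 0.39 [209. 231.] 254 [ 0.467 -0.374  0.03 ]
pen_holder 0.74 [265. 341.] 1430 [ 0.725 -0.061  0.03 ]
pen_holder 0.69 [388. 336.] 4848 [0.604 0.168 0.03 ]
jar 0.56 [400. 283.] 2161 [0.441 0.145 0.03 ]
buff_stick 0.69 [204. 226.] 211 [ 0.454 -0.398  0.03 ]
top 47.414513641004895 [ 0.389 -0.006  1.47 ]
slide 0.75 [406. 328.] 197 [ 0.313 -0.237  0.03 ]
slide 0.58 [402. 266.] 115 [ 0.473 -0.235  0.03 ]
slide 0.56 [158. 207.] 375 [0.649 0.409 0.03 ]
rack 0.93 [401. 265.] 916 [ 0.477 -0.231  0.03 ]
rack 0.16 [421. 275.] 129 [ 0.45  -0.284  0.03 ]
magnifier 0.93 [239. 183.] 1519 [0.707 0.192 0.03 ]
lens 0.79 [232. 179.] 625 [0.72  0.213 0.03 ]
nib_dish 0.86 [306. 268.] 801 [0.476 0.018 0.03 ]
pen_holder 0.58 [330. 171.] 564 [ 0.736 -0.052  0.03 ]
pen_holder 0.2 [405. 262.] 166 [ 0.485 -0.242  0.03 ]
jar 0.82 [160. 204.] 402 [0.656 0.405 0.03 ]
jar 0.46 [400. 264.] 123 [ 0.479 -0.23   0.03 ]
buff_stick 0.92 [479. 285.] 397 [ 0.42  -0.434  0.03 ]
```

```bash
python3 -c "
import cv2,numpy as np
a=cv2.imread('pics/scene0.png');b=cv2.imread('pics/top0.png')
cv2.imwrite('pics/both.png',cv2.resize(np.vstack([a,b]),None,fx=.62,fy=.62) )"
```

```text
(no output)
```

View pics/top0.png

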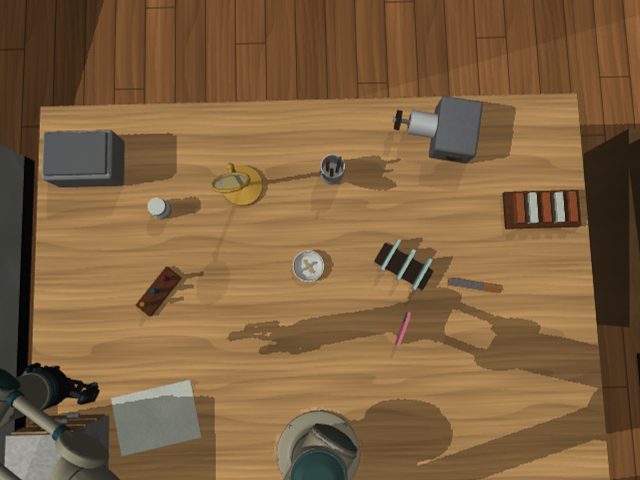

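View pics/scene0.png

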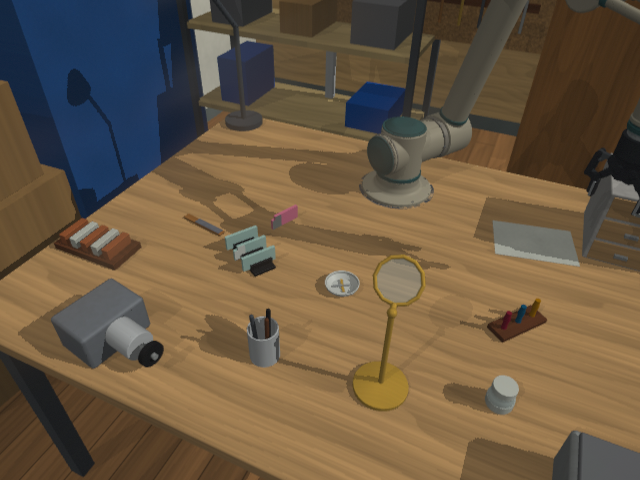

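>>> play_rows:
  series:
    - {"dx":11,"dy":-38,"dz":4}
    - {"dx":11,"dy":-38,"dz":4}
    - {"dx":11,"dy":-38,"dz":4}
    - {"dx":11,"dy":-38,"dz":4}
    - {"dx":11,"dy":-38,"dz":4}
    - {"dx":11,"dy":-38,"dz":4}
    - {"dx":11,"dy":-38,"dz":4}
    - {"dx":11,"dy":-38,"dz":4}
    - {"dx":11,"dy":-38,"dz":4}
    - {"dx":11,"dy":-38,"dz":4}
    - {"dx":11,"dy":-38,"dz":4}
    - {"dx":11,"dy":-38,"dz":4}
    - {"dx":11,"dy":-38,"dz":4}
    - {"dx":11,"dy":-38,"dz":4}
    - {"dx":11,"dy":-38,"dz":4}
    - {"dx":11,"dy":-38,"dz":4}
    - {"dx":11,"dy":-38,"dz":4}
    - {"dx":11,"dy":-38,"dz":4}
    - {"dx":11,"dy":-38,"dz":4}
    - {"dx":0}

```text
invalid input at $.series[0]: expected keys fingers, dx, dy, dz, turn
```

Run:
```python
from h import *
s=get_state(); im=get_image('wrist'); save(im,'w1.png'); print(s['clock'],s['qpos'].round(3),np.round(s['position'],3),rot(s['ee_rot']).round(3))
print(np.round(im['hand_eye'],3)); c=cam(im,s)
for l in ('slide','rack'):
    for m in masks_of(im,l)[:5]: print(l,round(m['p'],2),np.round(m['xy']),m['region'].sum(),onplane(c,m['xy'],0.05).round(3)[0])
```

```text
0.9 [ 1.028  0.276  1.505 -0.     1.361 -0.121] [0.235 0.525 0.25 ] [[ 0.409  0.912  0.   ]
 [ 0.912 -0.409  0.   ]
 [ 0.     0.    -1.   ]]
[[ 1.    -0.001  0.    -0.001]
 [ 0.001  0.947  0.322 -0.083]
 [-0.001 -0.322  0.947 -0.124]
 [ 0.     0.     0.     1.   ]]
```

View pics/w1.png

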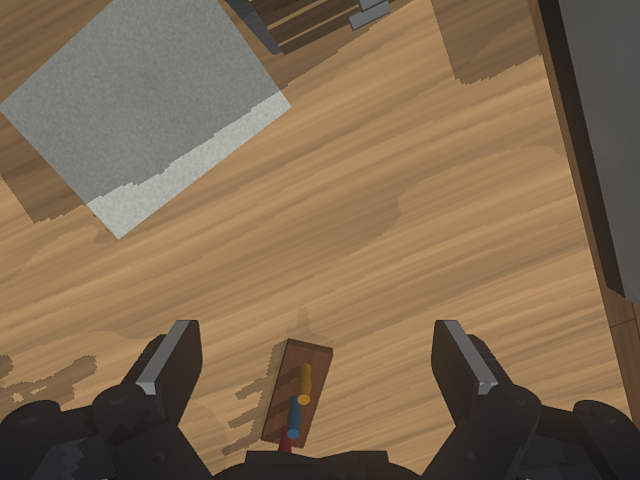

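>>> play_rows:
  series:
    - {"dx":11,"dy":-38,"dz":4,"turn":0,"fingers":-1}
    - {"dx":11,"dy":-38,"dz":4,"turn":0,"fingers":-1}
    - {"dx":11,"dy":-38,"dz":4,"turn":0,"fingers":-1}
    - {"dx":11,"dy":-38,"dz":4,"turn":0,"fingers":-1}
    - {"dx":11,"dy":-38,"dz":4,"turn":0,"fingers":-1}
    - {"dx":11,"dy":-38,"dz":4,"turn":0,"fingers":-1}
    - {"dx":11,"dy":-38,"dz":4,"turn":0,"fingers":-1}
    - {"dx":11,"dy":-38,"dz":4,"turn":0,"fingers":-1}
    - {"dx":11,"dy":-38,"dz":4,"turn":0,"fingers":-1}
    - {"dx":11,"dy":-38,"dz":4,"turn":0,"fingers":-1}
    - {"dx":11,"dy":-38,"dz":4,"turn":0,"fingers":-1}
    - {"dx":11,"dy":-38,"dz":4,"turn":0,"fingers":-1}
    - {"dx":11,"dy":-38,"dz":4,"turn":0,"fingers":-1}
    - {"dx":11,"dy":-38,"dz":4,"turn":0,"fingers":-1}
    - {"dx":11,"dy":-38,"dz":4,"turn":0,"fingers":-1}
    - {"dx":11,"dy":-38,"dz":4,"turn":0,"fingers":-1}
    - {"dx":11,"dy":-38,"dz":4,"turn":0,"fingers":-1}
    - {"dx":11,"dy":-38,"dz":4,"turn":0,"fingers":-1}
    - {"dx":0,"dy":0,"dz":0,"turn":0,"fingers":-1}

```text
clock: 2.63
position: [0.4339, -0.1899, 0.327]
ee_rot: [0.005, 0.837, 0.547, 0.006]
contact_force: [0.9, 0.5, 0.7]
width: 0.0854
```

Run:
```python
from h import *
s=get_state(); im=get_image('wrist'); save(im,'w2.png'); print(s['clock'],s['qpos'].round(3),np.round(s['position'],3),rot(s['ee_rot']).round(3))
c=cam(im,s); np.savez('w2.npz',K=c[0],W=c[1],C=c[2])
for m in masks_of(im,'slide')[:5]: print(round(m['p'],2),np.round(m['xy']),m['region'].sum(),onplane(c,m['xy'],0.05).round(3)[0])
```

```text
2.6333 [-0.565  0.076  1.571  0.007  1.48  -1.723] [ 0.434 -0.19   0.327] [[ 0.402  0.916  0.017]
 [ 0.916 -0.402 -0.002]
 [ 0.005  0.016 -1.   ]]
0.96 [230.  79.] 1607 [ 0.311 -0.222  0.05 ]
0.73 [286. 238.] 703 [ 0.471 -0.24   0.05 ]
```

View pics/w2.png

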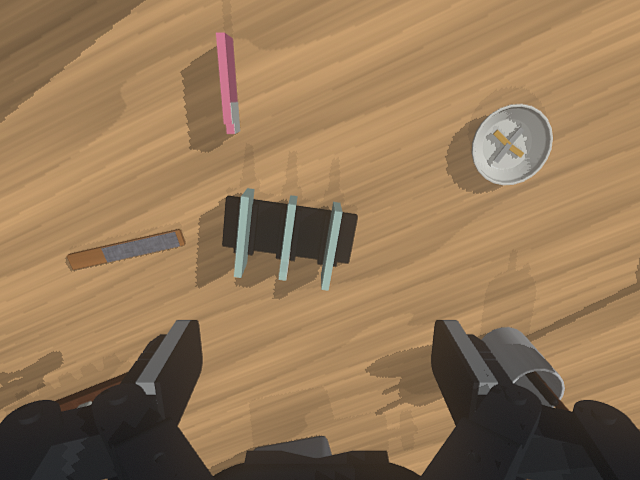

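```bash
python3 -c "
import cv2
a=cv2.imread('pics/w2.png')[175:300,210:370]
cv2.imwrite('pics/c2.png',cv2.resize(a,None,fx=4.8,fy=4.8,interpolation=cv2.INTER_CUBIC))"
```

```text
(no output)
```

View pics/c2.png

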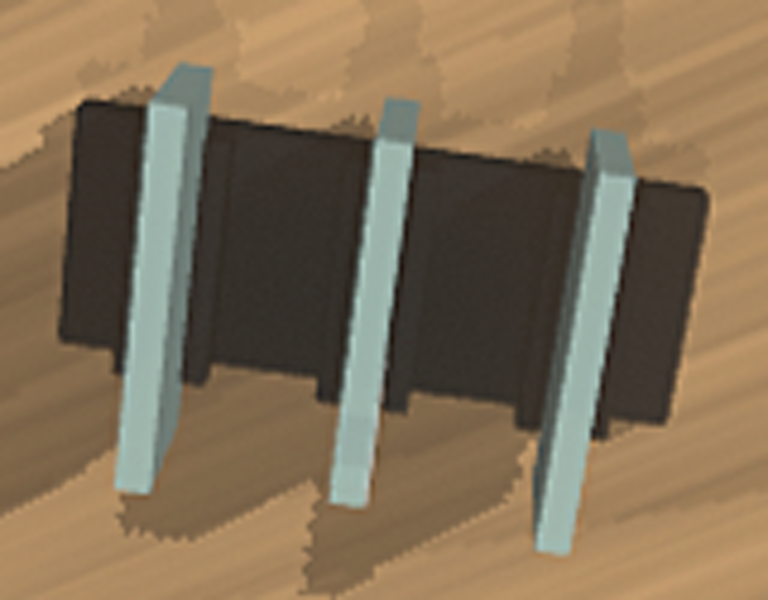

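```bash
python3 -c "
import cv2
a=cv2.imread('pics/scene0.png')[215:280,215:295]
cv2.imwrite('pics/c3.png',cv2.resize(a,None,fx=9,fy=9,interpolation=cv2.INTER_CUBIC))"
```

```text
(no output)
```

View pics/c3.png

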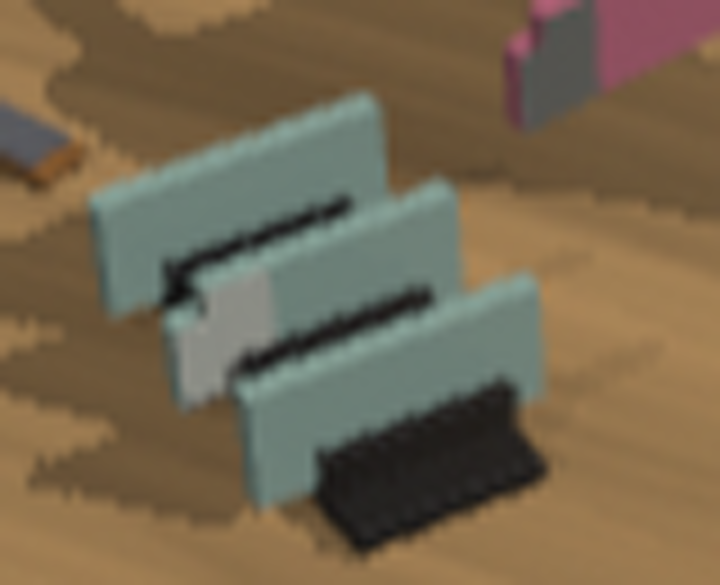

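The wrist view shows three rack slides at (244,233), (288,238) and (332,246) and the pink look-alike at (228,80). In the enlarged scene crop only the middle slide, scene pixel (250,248), has the notch and the grey frost (left end). Its frosted face looks towards the scene camera. It is the one meant.

Run:
```python
from h import *
d=np.load('w2.npz'); c=(d['K'],d['W'],d['C'])
px=np.array([[168,100],[135,492],[613,175],[553,553],[393,140]])/4.8+[210,175]
P=onplane(c,px,.05)[:,:2]; print(P.round(4))
for a,b in ((0,1),(2,3)): v=P[b]-P[a]; print('len',np.hypot(*v),'yaw',np.arctan2(v[1],v[0]))
cl=(P[0]+P[2])/2; fr=(P[1]+P[3])/2; v=fr-cl; yaw=np.arctan2(v[1],v[0]); ctr=(cl+fr)/2
print('mid clear end avg',cl,'direct',P[4],'spacing',np.hypot(*(P[0]-P[2])),'yaw',yaw,'centre',ctr,'grasp',ctr-.025*v/np.hypot(*v))
# lens & magnifier from top and scene: lens centre z=.25, foot z=0
S=[get_image('top'),get_image('scene')]; rays=[]
for im in S:
    k=cam(im)
    for l in ('lens','magnifier'):
        for m in masks_of(im,l)[:2]:
            r=m['region'].astype(np.uint8); e=cv2.fitEllipse(max(cv2.findContours(r,0,1)[0],key=len)); print(l,round(m['p'],2),r.sum(),np.round(m['xy'],1),e, onplane(k,e[0],.25).round(4))
```

```text
[[ 0.4133 -0.2587]
 [ 0.4908 -0.3068]
 [ 0.4661 -0.1795]
 [ 0.543  -0.2266]
 [ 0.4402 -0.2191]]
len 0.09116606666892754 yaw -0.5553003729043678
len 0.09017597683740965 yaw -0.5492541466937901
mid clear end avg [ 0.43969763 -0.21909996] direct [ 0.44021146 -0.21913471] spacing 0.09515435171546821 yaw -0.5522937654179928 centre [ 0.47829264 -0.24288474] grasp [ 0.45700955 -0.22976871]
lens 0.92 617 [232.7 182.4] ((230.61053466796875, 182.34912109375), (19.00224494934082, 38.554691314697266), 79.73045349121094) [[0.6615 0.1817 0.25  ]]
magnifier 0.72 1446 [238.9 184.3] ((239.31944274902344, 185.2341766357422), (37.78266525268555, 48.97306442260742), 99.39725494384766) [[0.6543 0.162  0.25  ]]
magnifier 0.94 4611 [391.7 338. ] ((389.79718017578125, 334.3198547363281), (64.55785369873047, 156.8639373779297), 9.555421829223633) [[0.7846 0.2049 0.25  ]]
```

>>> play_rows:
  series:
    - {"dx":12,"dy":-20,"dz":-20,"turn":-0.07,"fingers":0.06}
    - {"dx":11,"dy":-20,"dz":-20,"turn":-0.07,"fingers":0.06}
    - {"dx":0,"dy":0,"dz":-30,"turn":0,"fingers":0.06}
    - {"dx":0,"dy":0,"dz":-30,"turn":0,"fingers":0.06}
    - {"dx":0,"dy":0,"dz":-30,"turn":0,"fingers":0.06}
    - {"dx":0,"dy":0,"dz":-30,"turn":0,"fingers":0.06}
    - {"dx":0,"dy":0,"dz":-15,"turn":0,"fingers":0.06}
    - {"dx":0,"dy":0,"dz":0,"turn":0,"fingers":0.06}
    - {"dx":0,"dy":0,"dz":0,"turn":0,"fingers":0.06}

```text
clock: 3.78
position: [0.4563, -0.2133, 0.1506]
ee_rot: [0.009, 0.869, 0.494, 0.01]
contact_force: [0.9, -0.7, 0.4]
width: 0.0402
```

Run:
```python
from h import *
s=get_state(); A=rot(s['ee_rot']); print(s['clock'],s['qpos'].round(3),np.round(s['position'],4),A.round(3),'xyaw',np.arctan2(A[1,0],A[0,0]),s['width'])
im=get_image('wrist'); save(im,'w3.png'); c=cam(im,s)
ctr=np.array([.4783,-.2429]); u=np.array([np.cos(-.5523),np.sin(-.5523)]); n=np.array([-u[1],u[0]])
im['pixels']=im['pixels'].copy()
for x in (-.045,.035):
  for y in (-.004,.004):
    p=proj(c,[*(ctr+x*u+y*n),.05])[0]; print(p.round(1)); cv2.circle(im['pixels'],tuple(int(v) for v in p.round()),2,(255,0,0),-1)
save(im,'w3m.png')
```

```text
3.7833 [-0.582  0.237  1.828  0.012  1.053 -1.622] [ 0.4563 -0.2133  0.1506] [[ 0.511  0.859  0.026]
 [ 0.859 -0.512 -0.005]
 [ 0.009  0.025 -1.   ]] xyaw 1.0338952740789498 0.04016442487508651
[286.1 231. ]
[299.9 231.1]
[287.5 348. ]
[299.8 348. ]
```

View pics/w3m.png

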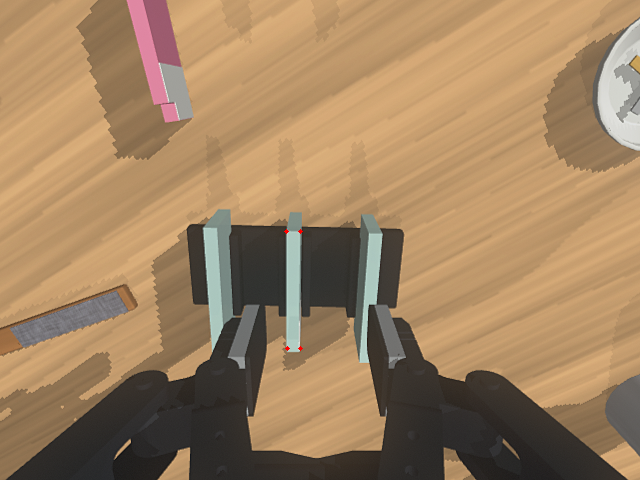

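>>> play_rows:
  series:
    - {"dx":1,"dy":-10,"dz":-20,"turn":-0.015,"fingers":0.06}
    - {"dx":0,"dy":-8,"dz":-20,"turn":0,"fingers":0.06}
    - {"dx":0,"dy":0,"dz":-20,"turn":0,"fingers":0.06}
    - {"dx":0,"dy":0,"dz":0,"turn":0,"fingers":0.06}

```text
clock: 4.17
position: [0.4632, -0.2336, 0.0976]
ee_rot: [0.017, 0.872, 0.489, 0.014]
contact_force: [-0.8, 0.8, 0.0]
width: 0.04
```

Run:
```python
from h import *
s=get_state(); A=rot(s['ee_rot']); p=np.array(s['position']); print(s['clock'],p.round(4),A[:,2].round(3),'xyaw',np.arctan2(A[1,0],A[0,0]))
u=np.array([np.cos(-.5523),np.sin(-.5523)]); n=np.array([-u[1],u[0]]); d=p[:2]-[.4783,-.2429]; print('slide frame x,y of TCP',d@u,d@n)
```

```text
4.1667 [ 0.4632 -0.2336  0.0976] [ 0.041 -0.016 -0.999] xyaw 1.022023437689134
slide frame x,y of TCP -0.017706493429434495 -3.870226239610641e-05
```

>>> play_rows:
  series:
    - {"dx":-7,"dy":4,"dz":-17,"turn":0,"fingers":0.06}
    - {"dx":-2,"dy":1,"dz":-18,"turn":0,"fingers":0.06}
    - {"dx":0,"dy":0,"dz":-14,"turn":0,"fingers":0.06}
    - {"dx":0,"dy":0,"dz":0,"turn":0,"fingers":0.06}

```text
clock: 4.5
position: [0.4601, -0.2316, 0.0557]
ee_rot: [0.024, 0.871, 0.49, 0.018]
contact_force: [-0.6, 0.6, -0.6]
width: 0.0402
```

```bash
cat > chk.py <<'E'
from h import *
s=get_state(); A=rot(s['ee_rot']); p=np.array(s['position']); print(s['clock'],s['qpos'].round(3),p.round(4),A[:,2].round(3),'xyaw',np.arctan2(A[1,0],A[0,0]),s['contact_force'].round(1),s['width'])
u=np.array([np.cos(-.5523),np.sin(-.5523)]); n=np.array([-u[1],u[0]]); d=p[:2]-[.4783,-.2429]; print('slide frame x,y of TCP',(d@u).round(4),(d@n).round(4))
E
python3 chk.py
```

```text
4.5 [-0.609  0.352  1.953  0.016  0.778 -1.643] [ 0.4601 -0.2316  0.0557] [ 0.055 -0.025 -0.998] xyaw 1.0237755400733437 [-0.6  0.6 -0.6] 0.040207991459106335
slide frame x,y of TCP -0.0214 0.0001
```

>>> play_rows:
  series:
    - {"dx":-3,"dy":2,"dz":-10,"turn":-0.005,"fingers":0.06}
    - {"dx":0,"dy":0,"dz":0,"turn":0,"fingers":0.06}
    - {"dx":0,"dy":0,"dz":0,"turn":0,"fingers":1}
    - {"dx":0,"dy":0,"dz":0,"turn":0,"fingers":1}
    - {"dx":0,"dy":0,"dz":0,"turn":0,"fingers":1}
    - {"dx":0,"dy":0,"dz":0,"turn":0,"fingers":1}
    - {"dx":0,"dy":0,"dz":0,"turn":0,"fingers":1}
  squeeze: 45

```text
clock: 5.08
position: [0.4644, -0.2334, 0.0563]
ee_rot: [0.033, 0.872, 0.488, 0.022]
contact_force: [-0.9, -0.5, -1.3]
width: 0.0066
```

```bash
python3 chk.py
```

```text
5.0833 [-0.607  0.35   1.956  0.016  0.758 -1.639] [ 0.4644 -0.2334  0.0563] [ 0.07  -0.036 -0.997] xyaw 1.0208693462002212 [-0.9 -0.5 -1.3] 0.006645503528375318
slide frame x,y of TCP -0.0168 0.0008
```

>>> play_rows:
  series:
    - {"dx":0,"dy":0,"dz":0,"turn":0,"fingers":1}

```text
clock: 5.17
position: [0.4646, -0.2336, 0.0567]
ee_rot: [0.033, 0.872, 0.488, 0.022]
contact_force: [0.3, -0.0, -0.1]
width: 0.0064
```

```bash
python3 chk.py; python3 -c "
from h import *
im=get_image('wrist'); save(im,'w4.png')"
```

```text
5.1667 [-0.607  0.349  1.956  0.016  0.758 -1.639] [ 0.4646 -0.2336  0.0567] [ 0.071 -0.036 -0.997] xyaw 1.020927714173656 [ 0.3 -0.  -0.1] 0.006430512782305117
slide frame x,y of TCP -0.0165 0.0008
```

View pics/w4.png

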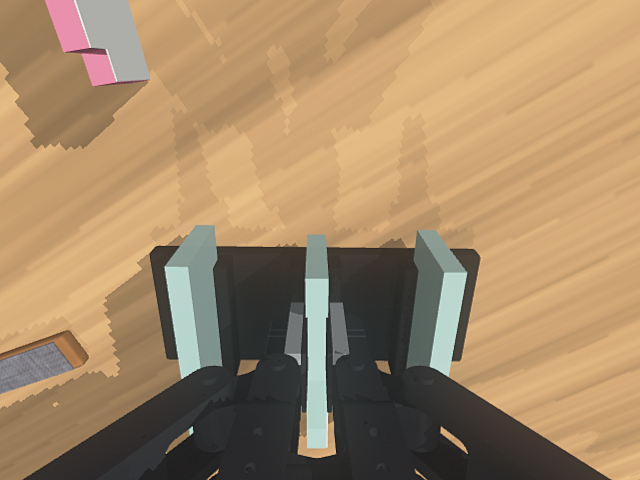

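```bash
cat >> h.py <<'E'
def slide_tool():
    "label point and frost normal in tool frame, from the grasp"
    d=np.load('grasp.npz'); return d['L'],d['n']
E
python3 - <<'E'
from h import *
s=get_state(); A=rot(s['ee_rot']); p=np.array(s['position']); y=-.5523; u=np.array([np.cos(y),np.sin(y),0]); n=np.array([-u[1],u[0],0])
Lw=np.array([.4783,-.2429,.010])+.028*u+.004*n+[0,0,.02]
L=A.T@(Lw-p); nt=A.T@n; np.savez('grasp.npz',L=L,n=nt); print(L.round(4),nt.round(3))
E
```

```text
[0.0029 0.0423 0.0301] [1.    0.002 0.007]
```

>>> play_rows:
  series:
    - {"dx":0,"dy":0,"dz":10,"turn":0,"fingers":1}
    - {"dx":0,"dy":0,"dz":20,"turn":0,"fingers":1}
    - {"dx":0,"dy":0,"dz":30,"turn":0,"fingers":1}
    - {"dx":0,"dy":0,"dz":38,"turn":0,"fingers":1}
    - {"dx":0,"dy":0,"dz":38,"turn":0,"fingers":1}
    - {"dx":0,"dy":0,"dz":38,"turn":0,"fingers":1}
    - {"dx":0,"dy":0,"dz":38,"turn":-0.05,"fingers":1}
    - {"dx":0,"dy":0,"dz":38,"turn":-0.1,"fingers":1}
    - {"dx":0,"dy":0,"dz":38,"turn":-0.1,"fingers":1}
  squeeze: 60

```text
clock: 5.97
position: [0.454, -0.2269, 0.3454]
ee_rot: [0.021, 0.928, 0.371, 0.013]
contact_force: [0.9, -0.5, -1.1]
width: 0.0064
```

```bash
python3 chk.py
python3 - <<'E'
from h import *
# fit magnifier (x,y,yaw) to brass pixels: lens rim + foot outlines in top and scene
from scipy.optimize import minimize
ims=[get_image('top'),get_image('scene')]; cs=[cam(i) for i in ims]; D=[]; M=[]
for im,c,t in zip(ims,cs,('top','scene')):
    h=cv2.cvtColor(im['pixels'],cv2.COLOR_RGB2HSV); m=((h[...,0]>18)&(h[...,0]<32)&(h[...,1]>150)&(h[...,2]>90)).astype(np.uint8)
    u,v=proj(c,[.70,.19,.12])[0]; r=130 if t=='scene' else 45; w=np.zeros_like(m); w[max(0,int(v-r)):int(v+r),max(0,int(u-r)):int(u+r)]=1; m*=w
    print(t,m.sum()); cv2.imwrite(f'pics/br_{t}.png',m*255); M.append(m); D.append(m)
a=np.linspace(0,2*np.pi,72,endpoint=False)
def pts(x,y,q):
    R3=R.from_euler('z',q).as_matrix(); o=np.array([x,y,0])
    ax=np.array([np.sin(np.radians(50)),0,np.cos(np.radians(50))]); e2=np.array([0,1.,0]); e1=np.cross(e2,ax)
    rim=np.array([-.045,0,.25])+np.outer(np.cos(a),e1)*.043+np.outer(np.sin(a),e2)*.043
    foot=np.concatenate([np.c_[r*np.cos(a),r*np.sin(a),0*a+.008] for r in (.053,.045,.035,.02)])
    return (R3@rim.T).T+o,(R3@foot.T).T+o,o+R3@np.array([-.045,0,.25]),R3@ax
B=[cv2.GaussianBlur(m.astype(np.float32),(0,0),2) for m in M]
from scipy.ndimage import map_coordinates as mc
def cost(v):
    rim,foot,_,_=pts(*v); s=0
    for c,b in zip(cs,B):
        for P,w in ((rim,1),(foot,.5)):
            p=proj(c,P); s-=w*mc(b,[p[:,1],p[:,0]],order=1,mode='constant').mean()
    return s
best=min((minimize(cost,[x,y,q],method='Nelder-Mead',options=dict(initial_simplex=np.array([[x,y,q],[x+.015,y,q],[x,y+.015,q],[x,y,q+.15]]))) for x in (.69,.705) for y in (.175,.195) for q in (-.2,0,.2)),key=lambda r:r.fun)
_,_,lc,ax=pts(*best.x); print(best.x.round(4),best.fun,'lens',lc.round(4),'axis',ax.round(3),'focus',(lc-.1*ax).round(4))
np.savez('mag.npz',lc=lc,ax=ax)
out=[]
for im,c in zip(ims,cs):
    k=im['pixels'][:,:,::-1].copy(); rim,foot,l,_=pts(*best.x)
    for P in (rim,foot[:72],np.array([l])):
        for u,v in proj(c,P): cv2.circle(k,(int(round(u)),int(round(v))),0,(255,0,0),-1)
    u,v=proj(c,[best.x[0],best.x[1],.12])[0]; r=110 if c is cs[1] else 50
    out.append(cv2.resize(k[int(v-r):int(v+r),int(u-r):int(u+r)],(400,400)))
cv2.imwrite('pics/mag.png',np.hstack(out))
E
```

```text
5.9667 [-0.599  0.106  1.493 -0.002  1.494 -1.359] [ 0.454  -0.2269  0.3454] [ 0.039 -0.03  -0.999] xyaw 0.7605386818976761 [ 0.9 -0.5 -1.1] 0.006428969360700962
slide frame x,y of TCP -0.029 0.0009
top 1006
scene 2847
[0.7081 0.1872 0.1455] -1.9258525371551514 lens [0.6636 0.1807 0.25  ] axis [0.758 0.111 0.643] focus [0.5878 0.1696 0.1857]
```

View pics/mag.png

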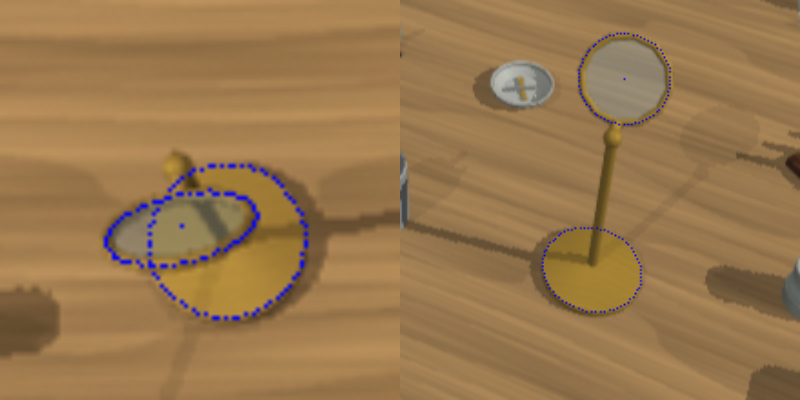

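>>> play_rows:
  series:
    - {"dx":25,"dy":0,"dz":0,"turn":-0.11,"fingers":1}
    - {"dx":30,"dy":0,"dz":0,"turn":-0.11,"fingers":1}
    - {"dx":30,"dy":0,"dz":0,"turn":-0.11,"fingers":1}
    - {"dx":30,"dy":0,"dz":0,"turn":-0.11,"fingers":1}
    - {"dx":30,"dy":0,"dz":0,"turn":-0.11,"fingers":1}
    - {"dx":30,"dy":0,"dz":0,"turn":-0.11,"fingers":1}
    - {"dx":30,"dy":0,"dz":0,"turn":-0.11,"fingers":1}
    - {"dx":30,"dy":0,"dz":0,"turn":-0.11,"fingers":1}
    - {"dx":30,"dy":0,"dz":0,"turn":-0.11,"fingers":1}
    - {"dx":30,"dy":0,"dz":0,"turn":-0.11,"fingers":1}

```text
clock: 6.9
position: [0.7555, -0.2263, 0.3456]
ee_rot: [0.031, 0.981, -0.191, -0.006]
contact_force: [0.4, -0.8, -0.9]
width: 0.0062
```

```bash
cat > st.py <<'E'
from h import *
s=get_state(); A=rot(s['ee_rot']); p=np.array(s['position']); L,n=slide_tool(); d=np.load('mag.npz'); nw=A@n; F=d['lc']-.1*d['ax']; lab=p+A@L
print(s['clock'],'q',s['qpos'].round(3),'p',p.round(4),'f',s['contact_force'].round(1),'w',round(float(s['width']),4))
print('tilt of z',np.degrees(np.arccos(-A[2,2])).round(1),'normal elev',np.degrees(np.arcsin(nw[2])).round(2),'yaw',np.arctan2(nw[1],nw[0]).round(4),'(want 40,',np.arctan2(d['ax'][1],d['ax'][0]).round(4),') angle err',np.degrees(np.arccos(nw@d['ax'])).round(2),'label',lab.round(4),'to go mm',((F-lab)*1e3).round(1))
E
python3 st.py
```

```text
6.9 q [-0.352  0.618  0.715 -0.065  1.812  0.018] p [ 0.7555 -0.2263  0.3456] f [ 0.4 -0.8 -0.9] w 0.0062
tilt of z 3.6 normal elev -0.43 yaw -0.3875 (want 40, 0.1455 ) angle err 49.08 label [ 0.7416 -0.2682  0.3182] to go mm [-153.8  437.8 -132.4]
```

>>> play_rows:
  series:
    - {"dx":38,"dy":-10,"dz":0,"turn":0,"fingers":1}
    - {"dx":38,"dy":-10,"dz":0,"turn":0,"fingers":1}
    - {"dx":38,"dy":-10,"dz":0,"turn":0,"fingers":1}
    - {"dx":38,"dy":-10,"dz":0,"turn":0,"fingers":1}
    - {"dx":38,"dy":-10,"dz":0,"turn":0,"fingers":1}

```text
clock: 7.32
position: [0.885, -0.2565, 0.2873]
ee_rot: [0.031, 0.982, -0.188, 0.007]
contact_force: [0.6, -0.7, 1.4]
width: 0.0061
```

```bash
python3 st.py
```

```text
7.3167 q [-0.336  0.925  0.225 -0.063  1.968  0.017] p [ 0.885  -0.2565  0.2873] f [ 0.6 -0.7  1.4] w 0.0061
tilt of z 3.6 normal elev 1.1 yaw -0.3793 (want 40, 0.1455 ) angle err 47.54 label [ 0.8722 -0.2986  0.2597] to go mm [-284.3  468.2  -74. ]
```

>>> play_rows:
  series:
    - {"dx":28,"dy":-9,"dz":28,"turn":0,"fingers":1}
    - {"dx":28,"dy":-9,"dz":28,"turn":0,"fingers":1}
    - {"dx":28,"dy":-9,"dz":28,"turn":0,"fingers":1}
    - {"dx":28,"dy":-9,"dz":28,"turn":0,"fingers":1}

```text
clock: 7.65
position: [0.8948, -0.265, 0.3226]
ee_rot: [0.034, 0.981, -0.184, 0.05]
contact_force: [-1.5, -0.2, -0.9]
width: 0.0064
```

```bash
python3 st.py
```

```text
7.65 q [-0.343  0.89   0.22  -0.055  1.92   0.006] p [ 0.8948 -0.265   0.3226] f [-1.5 -0.2 -0.9] w 0.0064
tilt of z 7.0 normal elev 6.04 yaw -0.3707 (want 40, 0.1455 ) angle err 43.09 label [ 0.8847 -0.3079  0.295 ] to go mm [-296.8  477.5 -109.3]
```

```bash
python3 -c "
from rig import *
print(get_state()['qpos'])"
```

```text
[-0.34303321  0.89038541  0.22036005 -0.05531132  1.91966366  0.0063935 ]
```

>>> play_rows:
  series:
    - {"dx":28,"dy":-9,"dz":28,"turn":0,"fingers":1}
    - {"dx":28,"dy":-9,"dz":28,"turn":0,"fingers":1}
    - {"dx":28,"dy":-9,"dz":28,"turn":0,"fingers":1}
    - {"dx":28,"dy":-9,"dz":28,"turn":0,"fingers":1}
    - {"dx":28,"dy":-9,"dz":28,"turn":0,"fingers":1}
    - {"dx":28,"dy":-9,"dz":28,"turn":0,"fingers":1}
    - {"dx":28,"dy":-9,"dz":28,"turn":0,"fingers":1}
    - {"dx":28,"dy":-9,"dz":28,"turn":0,"fingers":1}
    - {"dx":28,"dy":-9,"dz":28,"turn":0,"fingers":1}
    - {"dx":28,"dy":-9,"dz":28,"turn":0,"fingers":1}

```text
clock: 8.48
position: [0.9282, -0.2877, 0.4566]
ee_rot: [0.055, 0.96, -0.177, 0.211]
contact_force: [-0.6, -0.2, -0.5]
width: 0.006
```

```bash
python3 st.py
```

```text
8.4833 q [-0.361  0.769  0.221 -0.032  1.713 -0.008] p [ 0.9282 -0.2877  0.4566] f [-0.6 -0.2 -0.5] w 0.006
tilt of z 25.2 normal elev 24.73 yaw -0.359 (want 40, 0.1455 ) angle err 28.6 label [ 0.9269 -0.3334  0.4318] to go mm [-339.1  503.  -246.1]
```

>>> play_rows:
  series:
    - {"dx":28,"dy":-9,"dz":28,"turn":0,"fingers":1}
    - {"dx":28,"dy":-9,"dz":28,"turn":0,"fingers":1}
    - {"dx":28,"dy":-9,"dz":28,"turn":0,"fingers":1}
    - {"dx":28,"dy":-9,"dz":28,"turn":0,"fingers":1}
    - {"dx":28,"dy":-9,"dz":28,"turn":0,"fingers":1}
    - {"dx":28,"dy":-9,"dz":28,"turn":0,"fingers":1}

```text
clock: 8.98
position: [0.9621, -0.3037, 0.5131]
ee_rot: [0.066, 0.936, -0.17, 0.301]
contact_force: [-0.4, 0.2, -2.0]
width: 0.0061
```

```bash
python3 st.py
```

```text
8.9833 q [-0.369  0.74   0.222 -0.015  1.554 -0.015] p [ 0.9621 -0.3037  0.5131] f [-0.4  0.2 -2. ] w 0.0061
tilt of z 35.9 normal elev 35.46 yaw -0.3526 (want 40, 0.1455 ) angle err 22.92 label [ 0.9655 -0.3508  0.4913] to go mm [-377.7  520.4 -305.6]
```

>>> play_rows:
  series:
    - {"dx":-31,"dy":20,"dz":-5,"turn":0.03,"fingers":1}
    - {"dx":-31,"dy":20,"dz":-8,"turn":0.03,"fingers":1}
    - {"dx":-31,"dy":20,"dz":-8,"turn":0.03,"fingers":1}
    - {"dx":-31,"dy":20,"dz":-8,"turn":0.03,"fingers":1}
    - {"dx":-31,"dy":20,"dz":-8,"turn":0.03,"fingers":1}
    - {"dx":-31,"dy":20,"dz":-8,"turn":0.03,"fingers":1}
    - {"dx":-31,"dy":20,"dz":-8,"turn":0.03,"fingers":1}
    - {"dx":-31,"dy":20,"dz":-8,"turn":0.03,"fingers":1}
    - {"dx":-31,"dy":20,"dz":-8,"turn":0.03,"fingers":1}
    - {"dx":-31,"dy":20,"dz":-8,"turn":0.03,"fingers":1}
    - {"dx":-31,"dy":20,"dz":-8,"turn":0.03,"fingers":1}
    - {"dx":-31,"dy":20,"dz":-8,"turn":0.03,"fingers":1}
    - {"dx":-31,"dy":20,"dz":-8,"turn":0.03,"fingers":1}

```text
clock: 10.07
position: [0.5635, -0.0484, 0.3948]
ee_rot: [0.007, 0.95, 0.016, 0.312]
contact_force: [-0.1, -0.5, -0.0]
width: 0.0062
```

```bash
python3 st.py
```

```text
10.0667 q [-0.324 -0.097  1.739  0.238  0.903 -0.448] p [ 0.5635 -0.0484  0.3948] f [-0.1 -0.5 -0. ] w 0.0062
tilt of z 36.4 normal elev 35.94 yaw 0.0412 (want 40, 0.1455 ) angle err 6.21 label [ 0.5848 -0.0907  0.3732] to go mm [   3.   260.3 -187.5]
```

>>> play_rows:
  series:
    - {"dx":-25,"dy":15,"dz":-15,"turn":0.012,"fingers":1}
    - {"dx":-25,"dy":20,"dz":-20,"turn":0.012,"fingers":1}
    - {"dx":-10,"dy":30,"dz":-22,"turn":0.012,"fingers":1}
    - {"dx":0,"dy":30,"dz":-22,"turn":0.012,"fingers":1}
    - {"dx":0,"dy":30,"dz":-22,"turn":0.012,"fingers":1}
    - {"dx":0,"dy":30,"dz":-22,"turn":0.012,"fingers":1}
    - {"dx":0,"dy":30,"dz":-22,"turn":0.012,"fingers":1}
    - {"dx":0,"dy":30,"dz":-22,"turn":0.012,"fingers":1}
    - {"dx":0,"dy":20,"dz":-15,"turn":0.012,"fingers":1}

```text
clock: 10.82
position: [0.492, 0.1926, 0.2153]
ee_rot: [-0.009, 0.944, 0.067, 0.324]
contact_force: [0.1, -1.4, -1.0]
width: 0.0059
```

```bash
python3 st.py
```

```text
10.8167 q [ 0.336 -0.     2.141 -0.396  0.381  0.517] p [0.492  0.1926 0.2153] f [ 0.1 -1.4 -1. ] w 0.0059
tilt of z 37.8 normal elev 37.41 yaw 0.1496 (want 40, 0.1455 ) angle err 2.6 label [0.5183 0.1529 0.1943] to go mm [69.6 16.7 -8.6]
```

>>> play_rows:
  series:
    - {"dx":20,"dy":6,"dz":-3,"turn":0,"fingers":1}
    - {"dx":22,"dy":6,"dz":-4,"turn":0,"fingers":1}
    - {"dx":12,"dy":3,"dz":-2,"turn":0,"fingers":1}
    - {"dx":0,"dy":0,"dz":0,"turn":0,"fingers":1}

```text
clock: 11.15
position: [0.5435, 0.2144, 0.2004]
ee_rot: [-0.011, 0.944, 0.073, 0.321]
contact_force: [0.1, 0.3, -1.0]
width: 0.0059
```

```bash
python3 st.py
python3 - <<'E'
from h import *
out=[]
s=get_state(); A=rot(s['ee_rot']); p=np.array(s['position']); L,n=slide_tool()
# predicted slide corners (frost-face) in tool frame: rebuild slide axes from the grasp
im=get_image('scene'); c=cam(im); k=im['pixels'][:,:,::-1].copy()
lab=p+A@L; u,v=proj(c,lab)[0]; print('label px',u,v)
a=k[int(v-100):int(v+100),int(u-130):int(u+130)]
im2=get_image('top'); c2=cam(im2); k2=im2['pixels'][:,:,::-1].copy(); u2,v2=proj(c2,lab)[0]; print('top',u2,v2); b=k2[int(v2-50):int(v2+50),int(u2-65):int(u2+65)]
im3=get_image('wrist'); save(im3,'w5.png'); print('wrist',proj(cam(im3,s),lab))
cv2.imwrite('pics/pres.png',np.hstack([cv2.resize(a,(400,308),interpolation=2),cv2.resize(b,(400,308),interpolation=2)]))
w=cv2.imread('pics/w5.png'); cv2.imwrite('pics/pres.png',np.vstack([cv2.imread('pics/pres.png'),cv2.resize(w[260:480],(800,275))]))
E
```

```text
11.15 q [ 0.338  0.105  2.068 -0.404  0.354  0.52 ] p [0.5435 0.2144 0.2004] f [ 0.1  0.3 -1. ] w 0.0059
tilt of z 37.4 normal elev 37.04 yaw 0.1618 (want 40, 0.1455 ) angle err 3.05 label [0.5701 0.175  0.1793] to go mm [17.8 -5.4  6.4]
label px 405.101872376147 275.0716886557867
top 238.34751712967457 226.32936317886066
wrist [[324.63246073 389.30158979]]
```

View pics/pres.png

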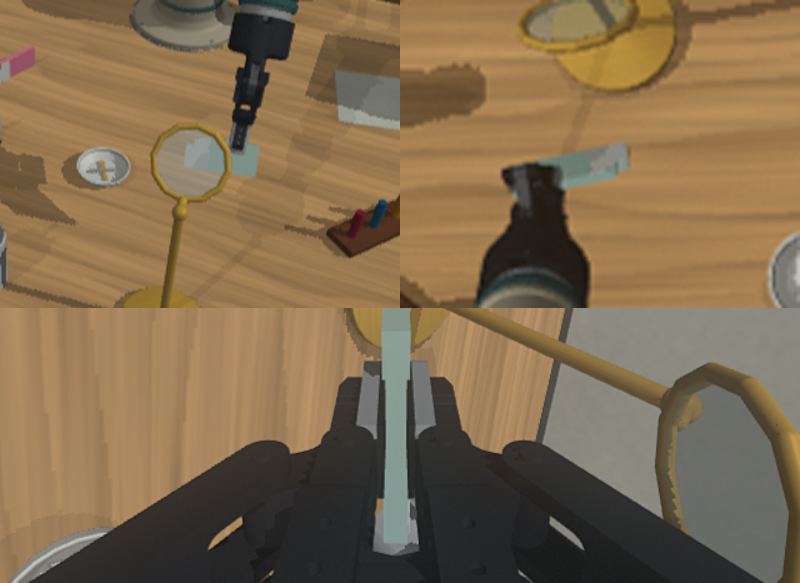

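>>> play_rows:
  series:
    - {"dx":0,"dy":0,"dz":0,"turn":0,"fingers":1}
    - {"dx":0,"dy":0,"dz":0,"turn":0,"fingers":1}
    - {"dx":0,"dy":0,"dz":0,"turn":0,"fingers":1}
    - {"dx":0,"dy":0,"dz":0,"turn":0,"fingers":1}

```text
clock: 11.63
position: [0.5385, 0.2102, 0.2019]
ee_rot: [-0.01, 0.945, 0.07, 0.321]
contact_force: [0.4, -0.1, -1.2]
width: 0.0061
```

```bash
python3 st.py
python3 - <<'E'
from h import *
s=get_state(); A=rot(s['ee_rot']); p=np.array(s['position']); L,n=slide_tool()
# slide axes in tool frame at the grasp: y=n, z ~ from stored grasp pose
q=[.033,.872,.488,.022]; G=rot(q); y=-.5523; U=G.T@np.array([np.cos(y),np.sin(y),0]); Z=G.T@np.array([0,0,1.])
rect=np.array([p+A@(L+U*a+Z*b) for a,b in ((-.013,-.02),(.017,-.02),(.017,.01),(.007,.01),(.007,.02),(-.013,.02))])
full=np.array([p+A@(L+U*a+Z*b) for a,b in ((-.073,-.02),(-.013,-.02),(-.013,.02),(-.073,.02))])
out=[]
for nme,r in (('scene',48),('top',32)):
    im=get_image(nme); c=cam(im); k=im['pixels'][:,:,::-1].copy(); u,v=proj(c,p+A@L)[0]; u0,v0=int(u-r),int(v-r); S=400/(2*r)
    o=cv2.resize(k[v0:v0+2*r,u0:u0+2*r],(400,400),interpolation=2)
    for P,col in ((rect,(0,0,255)),(full,(255,0,0))): cv2.polylines(o,[((proj(c,P)-[u0,v0]+.5)*S).astype(np.int32)],True,col,1)
    out.append(o)
cv2.imwrite('pics/ov.png',np.hstack(out))
E
```

```text
11.6333 q [ 0.334  0.094  2.075 -0.403  0.358  0.52 ] p [0.5385 0.2102 0.2019] f [ 0.4 -0.1 -1.2] w 0.0061
tilt of z 37.4 normal elev 37.0 yaw 0.1573 (want 40, 0.1455 ) angle err 3.04 label [0.5649 0.1707 0.1808] to go mm [22.9 -1.1  4.9]
```

View pics/ov.png

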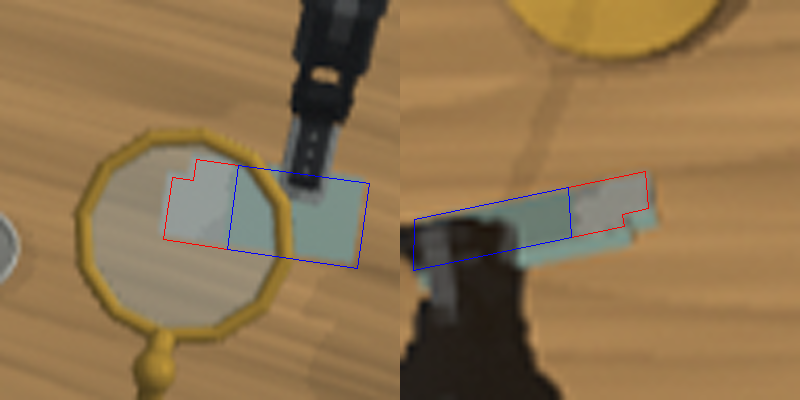

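>>> play_rows:
  series:
    - {"dx":-20,"dy":0,"dz":25,"turn":0,"fingers":1}
    - {"dx":-22,"dy":0,"dz":34,"turn":0,"fingers":1}
    - {"dx":-15,"dy":0,"dz":37,"turn":0,"fingers":1}
    - {"dx":0,"dy":0,"dz":40,"turn":0,"fingers":1}
    - {"dx":0,"dy":0,"dz":40,"turn":0,"fingers":1}
    - {"dx":0,"dy":0,"dz":40,"turn":0,"fingers":1}
    - {"dx":0,"dy":0,"dz":40,"turn":0,"fingers":1}
    - {"dx":20,"dy":0,"dz":30,"turn":0,"fingers":1}

```text
clock: 12.4
position: [0.4857, 0.2065, 0.4883]
ee_rot: [-0.009, 0.948, 0.072, 0.309]
contact_force: [1.6, 1.3, -0.1]
width: 0.0058
```

```bash
python3 st.py
```

```text
12.4 q [ 0.373 -0.15   1.558 -0.174  1.128  0.246] p [0.4857 0.2065 0.4883] f [ 1.6  1.3 -0.1] w 0.0058
tilt of z 36.0 normal elev 35.61 yaw 0.1611 (want 40, 0.1455 ) angle err 4.45 label [0.5117 0.1669 0.4669] to go mm [  76.1    2.7 -281.1]
```

>>> play_rows:
  series:
    - {"dx":40,"dy":0,"dz":5,"turn":0,"fingers":1}
    - {"dx":40,"dy":0,"dz":5,"turn":0,"fingers":1}
    - {"dx":40,"dy":0,"dz":5,"turn":0,"fingers":1}
    - {"dx":40,"dy":0,"dz":5,"turn":0,"fingers":1}
    - {"dx":40,"dy":0,"dz":5,"turn":0,"fingers":1}
    - {"dx":40,"dy":0,"dz":5,"turn":0,"fingers":1}
    - {"dx":40,"dy":0,"dz":5,"turn":0,"fingers":1}
    - {"dx":40,"dy":0,"dz":5,"turn":0,"fingers":1}
    - {"dx":40,"dy":0,"dz":5,"turn":0,"fingers":1}
    - {"dx":40,"dy":0,"dz":5,"turn":0,"fingers":1}
    - {"dx":40,"dy":0,"dz":5,"turn":0,"fingers":1}

```text
clock: 13.32
position: [0.9315, 0.2051, 0.5634]
ee_rot: [-0.013, 0.944, 0.073, 0.323]
contact_force: [1.4, 1.3, 1.0]
width: 0.0063
```

```bash
python3 st.py
```

```text
13.3167 q [ 0.152  0.599  0.392 -0.021  1.492 -0.008] p [0.9315 0.2051 0.5634] f [1.4 1.3 1. ] w 0.0063
tilt of z 37.7 normal elev 37.31 yaw 0.1615 (want 40, 0.1455 ) angle err 2.78 label [0.9583 0.1658 0.5423] to go mm [-370.5    3.8 -356.6]
```

>>> play_rows:
  series:
    - {"dx":29,"dy":0,"dz":28,"turn":0,"fingers":1}
    - {"dx":29,"dy":0,"dz":28,"turn":0,"fingers":1}
    - {"dx":29,"dy":0,"dz":28,"turn":0,"fingers":1}

```text
clock: 13.57
position: [0.9752, 0.1922, 0.5644]
ee_rot: [-0.016, 0.938, 0.073, 0.337]
contact_force: [0.3, 0.5, 0.5]
width: 0.0064
```

```bash
python3 st.py
```

```text
13.5667 q [ 1.250e-01  6.910e-01  2.240e-01 -1.000e-03  1.538e+00 -3.100e-02] p [0.9752 0.1922 0.5644] f [0.3 0.5 0.5] w 0.0064
tilt of z 39.5 normal elev 39.1 yaw 0.1621 (want 40, 0.1455 ) angle err 1.17 label [1.0027 0.1531 0.5438] to go mm [-414.9   16.5 -358.1]
```

>>> play_rows:
  series:
    - {"dx":20,"dy":0,"dz":20,"turn":0,"fingers":1}
    - {"dx":-20,"dy":0,"dz":0,"turn":0,"fingers":1}
    - {"dx":-40,"dy":0,"dz":-5,"turn":0,"fingers":1}
    - {"dx":-40,"dy":0,"dz":-5,"turn":0,"fingers":1}
    - {"dx":-40,"dy":0,"dz":-5,"turn":0,"fingers":1}
    - {"dx":-40,"dy":0,"dz":-5,"turn":0,"fingers":1}
    - {"dx":-40,"dy":0,"dz":-5,"turn":0,"fingers":1}
    - {"dx":-40,"dy":0,"dz":-5,"turn":0,"fingers":1}
    - {"dx":-40,"dy":0,"dz":-5,"turn":0,"fingers":1}
    - {"dx":-40,"dy":0,"dz":-5,"turn":0,"fingers":1}
    - {"dx":-40,"dy":0,"dz":-5,"turn":0,"fingers":1}
    - {"dx":-40,"dy":0,"dz":-5,"turn":0,"fingers":1}

```text
clock: 14.57
position: [0.5623, 0.1822, 0.5388]
ee_rot: [-0.019, 0.926, 0.069, 0.372]
contact_force: [-0.2, 0.4, -0.8]
width: 0.0062
```

```bash
python3 st.py
```

```text
14.5667 q [ 0.244 -0.115  1.481 -0.097  1.019  0.114] p [0.5623 0.1822 0.5388] f [-0.2  0.4 -0.8] w 0.0062
tilt of z 43.7 normal elev 43.29 yaw 0.1546 (want 40, 0.1455 ) angle err 3.31 label [0.591  0.1433 0.5197] to go mm [  -3.2   26.3 -334. ]
```

>>> play_rows:
  series:
    - {"dx":-25,"dy":4,"dz":-15,"turn":0,"fingers":1}
    - {"dx":-25,"dy":4,"dz":-25,"turn":0,"fingers":1}
    - {"dx":-20,"dy":4,"dz":-30,"turn":0,"fingers":1}
    - {"dx":0,"dy":4,"dz":-38,"turn":0,"fingers":1}
    - {"dx":0,"dy":4,"dz":-38,"turn":0,"fingers":1}
    - {"dx":0,"dy":4,"dz":-38,"turn":0,"fingers":1}
    - {"dx":0,"dy":0,"dz":-38,"turn":0,"fingers":1}

```text
clock: 15.15
position: [0.4778, 0.2078, 0.358]
ee_rot: [-0.033, 0.908, 0.066, 0.412]
contact_force: [0.8, -0.4, -0.5]
width: 0.0061
```

```bash
python3 st.py
```

```text
15.15 q [ 0.397 -0.195  2.031 -0.388  0.501  0.515] p [0.4778 0.2078 0.358 ] f [ 0.8 -0.4 -0.5] w 0.0061
tilt of z 48.8 normal elev 48.41 yaw 0.139 (want 40, 0.1455 ) angle err 8.42 label [0.5084 0.1697 0.3401] to go mm [ 7.940e+01 -1.000e-01 -1.544e+02]
```

>>> play_rows:
  series:
    - {"dx":10,"dy":0,"dz":38,"turn":0,"fingers":1}
    - {"dx":10,"dy":0,"dz":38,"turn":0,"fingers":1}
    - {"dx":10,"dy":0,"dz":38,"turn":0,"fingers":1}
    - {"dx":10,"dy":0,"dz":38,"turn":0,"fingers":1}

```text
clock: 15.48
position: [0.464, 0.1888, 0.4258]
ee_rot: [-0.016, 0.933, 0.076, 0.35]
contact_force: [1.6, 0.7, -0.1]
width: 0.006
```

```bash
python3 st.py
```

```text
15.4833 q [ 0.346 -0.227  1.806 -0.188  0.866  0.254] p [0.464  0.1888 0.4258] f [ 1.6  0.7 -0.1] w 0.006
tilt of z 41.1 normal elev 40.67 yaw 0.1704 (want 40, 0.1455 ) angle err 1.28 label [0.4923 0.15   0.406 ] to go mm [  95.5   19.6 -220.3]
```

>>> play_rows:
  series:
    - {"dx":0,"dy":0,"dz":0,"turn":0,"fingers":1}
    - {"dx":0,"dy":0,"dz":0,"turn":0,"fingers":1}

```text
clock: 15.65
position: [0.467, 0.1896, 0.4421]
ee_rot: [-0.02, 0.929, 0.074, 0.363]
contact_force: [-0.5, 0.6, -2.8]
width: 0.0066
```

```bash
python3 st.py
```

```text
15.65 q [ 0.345 -0.237  1.789 -0.187  0.864  0.253] p [0.467  0.1896 0.4421] f [-0.5  0.6 -2.8] w 0.0066
tilt of z 42.7 normal elev 42.27 yaw 0.1661 (want 40, 0.1455 ) angle err 2.44 label [0.4958 0.151  0.4226] to go mm [  92.    18.6 -236.9]
```

>>> play_rows:
  series:
    - {"dx":3,"dy":2,"dz":-20,"turn":-0.003,"fingers":1}
    - {"dx":3,"dy":2,"dz":-25,"turn":-0.003,"fingers":1}
    - {"dx":3,"dy":2,"dz":-25,"turn":-0.003,"fingers":1}
    - {"dx":3,"dy":2,"dz":-25,"turn":-0.003,"fingers":1}
    - {"dx":3,"dy":2,"dz":-25,"turn":-0.003,"fingers":1}
    - {"dx":3,"dy":2,"dz":-25,"turn":-0.003,"fingers":1}
    - {"dx":3,"dy":2,"dz":-20,"turn":-0.003,"fingers":1}
    - {"dx":0,"dy":0,"dz":0,"turn":0,"fingers":1}

```text
clock: 16.32
position: [0.4885, 0.2061, 0.297]
ee_rot: [-0.025, 0.919, 0.062, 0.387]
contact_force: [-0.5, 0.0, -1.3]
width: 0.0064
```

```bash
python3 st.py
```

```text
16.3167 q [ 0.385 -0.113  2.096 -0.459  0.417  0.6  ] p [0.4885 0.2061 0.297 ] f [-0.5  0.  -1.3] w 0.0064
tilt of z 45.7 normal elev 45.31 yaw 0.1343 (want 40, 0.1455 ) angle err 5.33 label [0.5176 0.1673 0.2781] to go mm [ 70.3   2.3 -92.4]
```

>>> play_rows:
  series:
    - {"dx":0,"dy":0,"dz":40,"turn":0,"fingers":1}
    - {"dx":0,"dy":0,"dz":40,"turn":0,"fingers":1}
    - {"dx":0,"dy":0,"dz":40,"turn":0,"fingers":1}
    - {"dx":0,"dy":0,"dz":40,"turn":0,"fingers":1}
    - {"dx":0,"dy":0,"dz":0,"turn":0,"fingers":1}
    - {"dx":0,"dy":0,"dz":0,"turn":0,"fingers":1}

```text
clock: 16.82
position: [0.4802, 0.2056, 0.4708]
ee_rot: [-0.028, 0.918, 0.066, 0.391]
contact_force: [-0.8, -0.3, -1.8]
width: 0.0061
```

```bash
python3 st.py
```

```text
16.8167 q [ 0.386 -0.229  1.751 -0.234  0.844  0.327] p [0.4802 0.2056 0.4708] f [-0.8 -0.3 -1.8] w 0.0061
tilt of z 46.1 normal elev 45.73 yaw 0.1404 (want 40, 0.1455 ) angle err 5.73 label [0.5097 0.1671 0.452 ] to go mm [  78.1    2.5 -266.3]
```

>>> play_rows:
  series:
    - {"dx":0,"dy":0,"dz":40,"turn":0,"fingers":1}
    - {"dx":0,"dy":0,"dz":40,"turn":0,"fingers":1}
    - {"dx":0,"dy":0,"dz":40,"turn":0,"fingers":1}

```text
clock: 17.07
position: [0.4724, 0.2036, 0.5791]
ee_rot: [-0.027, 0.921, 0.068, 0.382]
contact_force: [0.5, 0.3, -0.7]
width: 0.0062
```

```bash
cat > w.py <<'E'
import sys
from h import *
for i in range(int(sys.argv[1])): get_image('top')
E
python3 st.py; for i in 1 2 3; do python3 w.py 2; python3 st.py; done
```

```text
17.0667 q [ 0.386 -0.227  1.482 -0.19   1.123  0.252] p [0.4724 0.2036 0.5791] f [ 0.5  0.3 -0.7] w 0.0062
tilt of z 45.0 normal elev 44.62 yaw 0.1464 (want 40, 0.1455 ) angle err 4.62 label [0.5017 0.1651 0.56  ] to go mm [  86.1    4.5 -374.3]
17.1667 q [ 0.386 -0.23   1.47  -0.191  1.117  0.253] p [0.4752 0.2044 0.5904] f [0.3 0.4 0.7] w 0.0058
tilt of z 46.2 normal elev 45.85 yaw 0.1425 (want 40, 0.1455 ) angle err 5.85 label [0.5049 0.166  0.5716] to go mm [  83.     3.5 -385.9]
17.2667 q [ 0.386 -0.228  1.481 -0.191  1.119  0.254] p [0.4737 0.2039 0.5811] f [-0.2  1.3 -1.1] w 0.0063
tilt of z 45.3 normal elev 44.97 yaw 0.1444 (want 40, 0.1455 ) angle err 4.97 label [0.503  0.1654 0.5621] to go mm [  84.8    4.2 -376.3]
17.3667 q [ 0.386 -0.226  1.486 -0.191  1.119  0.254] p [0.4735 0.2037 0.5772] f [ 0.1 -0.2 -1.6] w 0.0061
tilt of z 45.0 normal elev 44.6 yaw 0.1456 (want 40, 0.1455 ) angle err 4.6 label [0.5027 0.1652 0.5581] to go mm [  85.1    4.4 -372.3]
```

>>> play_rows:
  series:
    - {"dx":0,"dy":0,"dz":-40,"turn":0,"fingers":1}

```text
clock: 17.45
position: [0.4762, 0.2047, 0.5463]
ee_rot: [-0.029, 0.918, 0.067, 0.39]
contact_force: [3.0, 1.1, 1.1]
width: 0.0059
```

```bash
python3 st.py; for i in 1 2 3; do python3 w.py 1; python3 st.py|tail -1; done
```

```text
17.45 q [ 0.386 -0.236  1.576 -0.202  1.022  0.275] p [0.4762 0.2047 0.5463] f [3.  1.1 1.1] w 0.0059
tilt of z 46.0 normal elev 45.64 yaw 0.1434 (want 40, 0.1455 ) angle err 5.64 label [0.5058 0.1664 0.5275] to go mm [  82.     3.2 -341.8]
tilt of z 43.6 normal elev 43.21 yaw 0.1502 (want 40, 0.1455 ) angle err 3.21 label [0.497  0.1632 0.4994] to go mm [  90.9    6.4 -313.7]
tilt of z 43.0 normal elev 42.61 yaw 0.1511 (want 40, 0.1455 ) angle err 2.62 label [0.4954 0.1626 0.4969] to go mm [  92.4    7.  -311.2]
tilt of z 43.9 normal elev 43.52 yaw 0.1493 (want 40, 0.1455 ) angle err 3.52 label [0.4992 0.1639 0.5067] to go mm [  88.6    5.7 -320.9]
```

>>> play_rows:
  series:
    - {"dx":0,"dy":0,"dz":-40,"turn":0,"fingers":1}

```text
clock: 17.68
position: [0.4751, 0.2043, 0.5076]
ee_rot: [-0.026, 0.921, 0.068, 0.383]
contact_force: [1.5, 0.8, 3.6]
width: 0.0062
```

```bash
python3 w.py 2; python3 st.py
```

```text
17.7833 q [ 0.386 -0.231  1.68  -0.208  0.966  0.291] p [0.4687 0.2019 0.489 ] f [-0.2 -0.2 -3.5] w 0.0061
tilt of z 43.2 normal elev 42.79 yaw 0.1511 (want 40, 0.1455 ) angle err 2.8 label [0.4974 0.1632 0.4694] to go mm [  90.5    6.4 -283.7]
```

>>> play_rows:
  series:
    - {"dx":0,"dy":0,"dz":-40,"turn":0,"fingers":1}

```text
clock: 17.87
position: [0.4744, 0.2041, 0.4679]
ee_rot: [-0.025, 0.923, 0.069, 0.378]
contact_force: [1.8, 1.2, 1.9]
width: 0.0061
```

```bash
python3 w.py 2; python3 st.py
```

```text
17.9667 q [ 0.386 -0.225  1.765 -0.221  0.889  0.313] p [0.4668 0.2011 0.4486] f [-0.6  0.2 -3.2] w 0.0061
tilt of z 42.5 normal elev 42.12 yaw 0.1525 (want 40, 0.1455 ) angle err 2.14 label [0.4952 0.1623 0.4288] to go mm [  92.6    7.3 -243.1]
```

>>> play_rows:
  series:
    - {"dx":3,"dy":2,"dz":-40,"turn":0,"fingers":1}

```text
clock: 18.05
position: [0.476, 0.2055, 0.4275]
ee_rot: [-0.024, 0.925, 0.069, 0.374]
contact_force: [3.3, 1.3, 1.4]
width: 0.0064
```

```bash
python3 w.py 2; python3 st.py
```

```text
18.15 q [ 0.388 -0.208  1.841 -0.241  0.805  0.343] p [0.469  0.2027 0.4098] f [-1.3 -0.5 -3.6] w 0.0064
tilt of z 42.1 normal elev 41.72 yaw 0.1534 (want 40, 0.1455 ) angle err 1.75 label [0.4972 0.1638 0.39  ] to go mm [  90.6    5.8 -204.3]
```

>>> play_rows:
  series:
    - {"dx":3,"dy":2,"dz":-40,"turn":0,"fingers":1}

```text
clock: 18.23
position: [0.4795, 0.2077, 0.3873]
ee_rot: [-0.023, 0.925, 0.069, 0.372]
contact_force: [3.4, 0.3, 2.2]
width: 0.0061
```

```bash
python3 w.py 2; python3 st.py
```

```text
18.3333 q [ 0.391 -0.182  1.918 -0.27   0.711  0.383] p [0.4719 0.2044 0.3697] f [-1.6 -1.1 -2.1] w 0.006
tilt of z 41.8 normal elev 41.45 yaw 0.154 (want 40, 0.1455 ) angle err 1.5 label [0.5    0.1655 0.3498] to go mm [  87.8    4.1 -164.1]
```

>>> play_rows:
  series:
    - {"dx":3,"dy":2,"dz":-40,"turn":0,"fingers":1}

```text
clock: 18.42
position: [0.4834, 0.21, 0.3464]
ee_rot: [-0.023, 0.926, 0.069, 0.37]
contact_force: [2.4, 0.9, 1.9]
width: 0.0063
```

```bash
python3 w.py 2; python3 st.py
```

```text
18.5167 q [ 0.393 -0.148  1.991 -0.313  0.611  0.437] p [0.4759 0.2065 0.3303] f [-0.7 -0.3 -2.5] w 0.0065
tilt of z 41.8 normal elev 41.36 yaw 0.1544 (want 40, 0.1455 ) angle err 1.42 label [0.504  0.1675 0.3104] to go mm [  83.9    2.1 -124.7]
```

>>> play_rows:
  series:
    - {"dx":15,"dy":0,"dz":-36,"turn":-0.002,"fingers":1}

```text
clock: 18.6
position: [0.498, 0.21, 0.3093]
ee_rot: [-0.021, 0.927, 0.069, 0.368]
contact_force: [2.0, 0.7, 0.4]
width: 0.0063
```

```bash
python3 w.py 2; python3 st.py
```

```text
18.7 q [ 0.375 -0.092  2.035 -0.351  0.509  0.475] p [0.4948 0.2074 0.2975] f [-1.2 -1.6 -1.6] w 0.0065
tilt of z 42.0 normal elev 41.59 yaw 0.1522 (want 40, 0.1455 ) angle err 1.61 label [0.5228 0.1683 0.2777] to go mm [ 65.    1.3 -92. ]
```

>>> play_rows:
  series:
    - {"dx":15,"dy":0,"dz":-36,"turn":-0.002,"fingers":1}

```text
clock: 18.78
position: [0.5169, 0.2105, 0.2755]
ee_rot: [-0.02, 0.927, 0.067, 0.369]
contact_force: [1.9, 1.0, 0.9]
width: 0.006
```

```bash
python3 w.py 2; python3 st.py
```

```text
18.8833 q [ 0.359 -0.03   2.074 -0.415  0.406  0.539] p [0.5137 0.208  0.2641] f [-0.8 -0.7 -2.2] w 0.0061
tilt of z 42.2 normal elev 41.78 yaw 0.1501 (want 40, 0.1455 ) angle err 1.8 label [0.5418 0.1689 0.2444] to go mm [ 46.    0.7 -58.7]
```

>>> play_rows:
  series:
    - {"dx":18,"dy":0,"dz":-30,"turn":-0.002,"fingers":1}

```text
clock: 18.97
position: [0.5369, 0.2103, 0.2451]
ee_rot: [-0.019, 0.927, 0.066, 0.368]
contact_force: [2.3, -0.1, 1.6]
width: 0.0061
```

```bash
python3 w.py 6; python3 st.py
```

```text
19.2667 q [ 0.342  0.029  2.096 -0.493  0.322  0.614] p [0.5334 0.2088 0.2382] f [-0.2  0.3 -1. ] w 0.0059
tilt of z 42.5 normal elev 42.14 yaw 0.1475 (want 40, 0.1455 ) angle err 2.14 label [0.5615 0.1696 0.2186] to go mm [ 26.3  -0.  -32.9]
```

>>> play_rows:
  series:
    - {"dx":20,"dy":1,"dz":-24,"turn":0,"fingers":1}

```text
clock: 19.35
position: [0.5544, 0.211, 0.2218]
ee_rot: [-0.019, 0.927, 0.066, 0.368]
contact_force: [0.5, -0.2, 0.5]
width: 0.0063
```

```bash
python3 w.py 2; python3 st.py
```

```text
19.45 q [ 0.326  0.09   2.103 -0.583  0.257  0.698] p [0.5547 0.21   0.215 ] f [-0.6 -0.9 -1.2] w 0.006
tilt of z 42.6 normal elev 42.23 yaw 0.1482 (want 40, 0.1455 ) angle err 2.23 label [0.5829 0.1708 0.1955] to go mm [ 5.  -1.2 -9.7]
```

>>> play_rows:
  series:
    - {"dx":8,"dy":1,"dz":-8,"turn":0,"fingers":1}

```text
clock: 19.53
position: [0.5627, 0.2111, 0.2096]
ee_rot: [-0.017, 0.929, 0.066, 0.365]
contact_force: [0.3, -0.7, -0.3]
width: 0.0061
```

```bash
python3 w.py 6; python3 st.py; python3 w.py 2; python3 st.py
```

```text
19.8333 q [ 0.322  0.11   2.102 -0.621  0.238  0.735] p [0.5625 0.2111 0.2084] f [-0.3  0.2 -0.7] w 0.0062
tilt of z 42.7 normal elev 42.33 yaw 0.148 (want 40, 0.1455 ) angle err 2.33 label [0.5907 0.1719 0.1889] to go mm [-2.8 -2.3 -3.1]
19.9333 q [ 0.322  0.111  2.102 -0.622  0.237  0.735] p [0.5625 0.211  0.208 ] f [ 0.9  0.3 -1.7] w 0.0061
tilt of z 42.7 normal elev 42.3 yaw 0.1481 (want 40, 0.1455 ) angle err 2.31 label [0.5906 0.1719 0.1885] to go mm [-2.8 -2.3 -2.8]
```

>>> play_rows:
  series:
    - {"dx":-3,"dy":-1,"dz":-3,"turn":-0.002,"fingers":1}

```text
clock: 20.02
position: [0.5601, 0.2104, 0.2065]
ee_rot: [-0.017, 0.929, 0.065, 0.365]
contact_force: [0.3, 0.2, -1.4]
width: 0.0064
```

```bash
python3 w.py 6; python3 st.py
python3 - <<'E'
from h import *
s=get_state(); A=rot(s['ee_rot']); p=np.array(s['position']); L,n=slide_tool()
q=[.033,.872,.488,.022]; G=rot(q); y=-.5523; U=G.T@np.array([np.cos(y),np.sin(y),0]); Z=G.T@np.array([0,0,1.])
rect=np.array([p+A@(L+U*a+Z*b) for a,b in ((-.013,-.02),(.017,-.02),(.017,.01),(.007,.01),(.007,.02),(-.013,.02))])
full=np.array([p+A@(L+U*a+Z*b) for a,b in ((-.073,-.02),(-.013,-.02),(-.013,.02),(-.073,.02))])
d=np.load('mag.npz'); F=d['lc']-.1*d['ax']; out=[]
for nme,r in (('scene',40),('top',28)):
    im=get_image(nme); c=cam(im); k=im['pixels'][:,:,::-1].copy(); u,v=proj(c,p+A@L)[0]; u0,v0=int(u-r),int(v-r); S=400/(2*r)
    o=cv2.resize(k[v0:v0+2*r,u0:u0+2*r],(400,400),interpolation=2)
    for P,col in ((rect,(0,0,255)),(full,(255,0,0))): cv2.polylines(o,[((proj(c,P)-[u0,v0]+.5)*S).astype(np.int32)],True,col,1)
    cv2.circle(o,tuple(((proj(c,F)[0]-[u0,v0]+.5)*S).astype(int)),3,(0,255,0),-1); out.append(o)
    print(nme,'px per mm',np.linalg.norm(proj(c,F+[0,.01,0])-proj(c,F))/10*S)
cv2.imwrite('pics/fin.png',np.hstack(out))
E
```

```text
20.3167 q [ 0.324  0.111  2.112 -0.653  0.231  0.769] p [0.5596 0.2101 0.2053] f [ 1.1 -0.3 -0.6] w 0.0065
tilt of z 42.7 normal elev 42.33 yaw 0.1461 (want 40, 0.1455 ) angle err 2.33 label [0.5877 0.1709 0.1858] to go mm [ 0.1 -1.3 -0.1]
scene px per mm 2.623533679693563
top px per mm 3.010672473422048
```

View pics/fin.png

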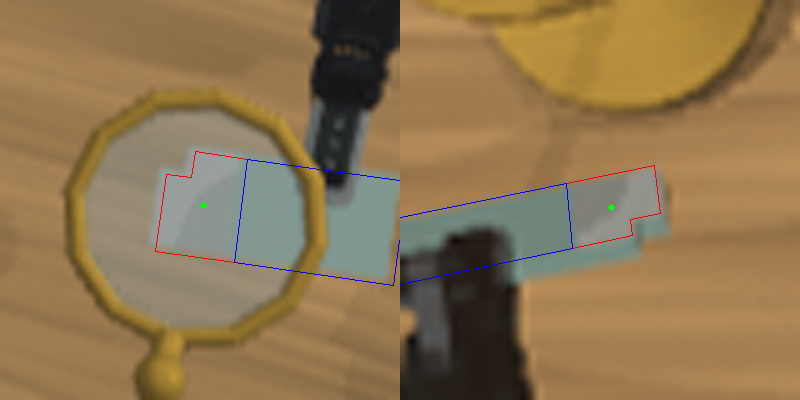

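```bash
python3 -c "
from rig import *
print(sign_off())"; python3 st.py
```

```text
the job is handed in; nothing more can be done
None
the job is handed in; nothing more can be done
```

I took the notched slide out of the middle slot, gripping it by its clear end. It is now held steady below the lens with the frosted face looking up into it, and the job is handed in at about 20.4 s of the 35 s allowed.

- **Tilting:** The moves only shift the tool and turn it about the vertical. To tilt the slide I pushed against the arm's reach limit until the tool leaned far enough, then trimmed the lean with single settled steps.
- **Position:** By the grasp model, the middle of the frost is within about 1.5 mm of the focus. In the last picture the frost outline lies about 1–2 mm further towards the frosted end than the model says, which brings it closer still to the focus.
- **Angle:** The frosted face is about 2.3° off square; it leans 42.3° where 40° was wanted. I left this uncorrected.
- **Contacts:** I saw no contact with the magnifier; force readings between moves stayed around 4 N or less. I did not check after the grasp that the two plain slides and the loose things were still in place, but nothing was seen to touch them.
- **Elbow limit:** While tilting, the elbow joint was held right at its lower limit of 0.22 rad. The lowest reading was 0.2204, so it was not seen to pass the limit.
- **Finger opening:** The reading was about 6 mm although the slide is 8 mm thick. The pictures show the slide held firmly.

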